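# Park the pan in the corner guide

## Robot

A 7-joint arm with a two-finger parallel gripper is mounted at the origin on the work surface. World frame = base frame: x ahead of the robot, y to its left, z up, the work surface at z = 0. Lengths are in m, angles in rad, forces in N, time in s.
With the tool pointing down it reaches from about 0.425 to 0.825 m from the base axis. Payload 3.6 kg.
Tool frame: the origin (TCP) lies where the fingers leave the gripper's body, on its centre line; the fingertips stand 73 mm ahead of it and the grasp point (between the pads) lies 54 mm ahead of it; x points along the fingers, y is the direction in which the jaws open and shut, and the axes are right-handed (so a half turn about x gives the same grasp; the last joint's range is limited). The gripper opens to 85 mm and grips with 20 to 120 N. Pads are 22 mm wide; open, the fingers measure 114 mm over their backs; the gripper's body (76 mm by 85 mm) begins 54 mm behind the grasp point. The pads swing forward as they close: fully open they stand 13 mm farther back than shut.
Start: joints at [-1.304, 0.615, -0.013, 1.423, 0.008, 1.103, -0.04], TCP at [0.188, 0.622, 0.304] pointing down, gripper open.
Joint ranges: [-3.12, 3.12], [-0.3, 2.06], [-1.34, 1.32], [0.26, 2.42], [-1.36, 4.5], [0.01, 1.98], [-2.84, 2.84]. Speed limits (rad/s): [2.79, 2.79, 3.14, 3.14, 3.14, 3.14, 3.14].

## Interface

Orientations are given as a unit quaternion [x, y, z, w].
In Python, from station import arm, snapshot, camera_info, ticket gives the robot as it stands. Calls block until the motion is done:
- arm.movep(position, orientation): joint-space move of the TCP to a pose.
- arm.line_to(position, velocity=0.15, ori=None): straight line of the TCP; ori=None keeps the orientation; velocity is the mean speed in m/s.
- arm.move_j(angles): joint-space move.
- arm.move_gripper(opening, effort=None): opening from 0.0 (shut) to 1.0 (fully open); effort is the grip in N (None keeps the last); returns when the fingers have stopped.
- arm.pause(seconds).
- arm.ik(position, orientation): joint angles nearest the present ones, or None.
- snapshot(name): name is "side" or "top"; returns the picture (480x640x3 uint8, blue, green, red); there is no depth.
- camera_info(name): a dict with "fx", "fy", "cx", "cy" (pixels), "R" (3x3) and "t" (3): a world point X has camera coordinates R X + t. Camera axes: x right, y down, z forward; pixel columns grow to the right and rows downward; lengths in m; the calibration is good to about 2 mm. A picture is of the moment at which its call begins. camera_info takes no time and is no camera call.
A pose or a line that the arm cannot do raises arm.MotionError and nothing moves.
- ticket.finish_job(): hands the job in, once; it reports no verdict.
Readings, each from a call of its own:
- arm.read_time(): time.
- arm.read_joint_positions(): joint angles.
- arm.read_dq(): joint speeds.
- arm.read_effort(): joint torques, N m.
- arm.read_tool_pos(): TCP position.
- arm.read_eef_rot(): TCP orientation.
- arm.read_ft_force(): force on the tool from outside, world axes, zero at the start.
- arm.read_wrist_torque(): the same for the moment, N m.
- arm.read_opening(): opening from 0.0 (shut) to 1.0 (fully open).
Only numpy, scipy, OpenCV 4.12 (cv2) and the standard library are available. Lean on these libraries where they do the work, as an engineer would, in place of code of your own. Each camera call takes 0.05 s, during which the arm holds its last target. There are 200 camera calls.

## Task

Park the covered steel food pan in the corner of the black L-shaped guide by pushing it along the table: its long side flush against the rear rail, its end flush against the end stop, and the sliding keeper pushed along the rail until it is closed up against the pan's other end. Only push or nudge with the fingers: do not lift or tip the pan or touch its lid handle, and leave the other things on the table where they are.

Things in the scene. Friction and masses are not known exactly. Their poses are not given: they have to be found in the camera images.
- pan: covered straight-sided steel food pan, a box 176 mm long (its y) x 108 mm wide (its x), lid 69 mm up; origin at the centre of its underside, z up. Loose, 0.3 to 0.6 kg (some 2 to 6 N to slide), lid clipped on. It stands between the robot and the rear rail, askew: its x axis within about 0.3 rad of the guide's
- pan_handle: low wire handle on the middle of the pan's lid, 70 mm along the pan's y, 8 mm thick, its top 87 mm above the table; origin on the lid at the pan's centre (not to be used)
- rail: black plastic L-shaped guide, bolted down, 30 mm high. Origin on the table at the L's inside corner. Rear rail: along +y (robot's left), front face x = 0, 24 mm thick, y = -22 to 422 mm. End stop: from the corner along -x (to the robot) for 100 mm, inner face y = 0, 22 mm thick. A pan that is home, long side on the rear rail, has its origin at x = -54, y = 88 mm here
- keeper (a joint): black keeper sliding on the rear rail: value = distance (m) from the end stop's inner face to the keeper's near face, 0 to 0.38; starts at 0.295 to 0.35, 0.176 when touching a pan that is home. Upright plate 22 mm thick along the rail, sticking out 75 mm in front of it, 60 mm high. Needs about 2 N, stays where it is left; it can shove the pan along
- keeper_push (a point): point on the keeper's outer (left) face, 40 mm in front of the rear rail's face and 30 mm above the table, moving with the keeper; pushing here along the rail's -y closes it. Its axes are those of the guide
- ramekin: small white ceramic bowl, 80 mm across, 45 mm high, near the free end of the end stop; origin at the centre of its underside. Leave alone
- tin: short round tin, 72 mm across, 75 mm high, on the robot's side of the rail, to the left of the pan; origin at the centre of its underside. Leave alone
- shaker: steel shaker, 48 mm across, 92 mm high, behind the rail; origin at the centre of its underside. Leave alone
- mug: white mug, 80 mm across, 90 mm high, behind the rail; origin at the centre of its underside. Leave alone
- bottle: sauce bottle, 60 mm across, 170 mm high, behind the rail's corner; origin at the centre of its underside. Leave alone
- jar: glass jar with steel cap, 68 mm across, 85 mm high, just outside the end stop; origin at the centre of its underside. Leave alone
- spoon: steel serving spoon, 240 mm long, lying to the left of the rail; handle end towards its -x. Leave alone
Things that resemble listed ones, but are neither listed nor needed, are in the scene too. Leave any blue or turquoise look-alike of the pan alone.

How it is judged:
At the end, for the whole second after the job is handed in: The pan stands flat on the table, at rest, within 5 mm of home against both the rear rail and the end stop and square to them within 0.05 rad, and the keeper is closed up to it (at most 8 mm short of its position against a pan that is home) (x of pan in the frame of rail between -0.059 and -0.05 m and y of pan in the frame of rail between 0.084 and 0.093 m and angle between the x axis of pan and the x axis of rail, either way round below 0.05 rad and angle between pan's own z axis and vertical below 0.05 rad and height (world z) of pan below 0.004 m and value of joint keeper between 0.168 and 0.184 m and linear speed of pan below 0.01 m/s); the robot touches nothing.
It fails at once if the pan is lifted off the table or tipped (height (world z) of pan above 0.008 m or angle between pan's own z axis and vertical above 0.12 rad).
It fails at once if the fingers press on or take hold of the lid's handle (contact force between the fingers and pan_handle above 1 N).
It fails at once if a bystander is shifted by more than 20 mm (distance of any of ramekin, tin, shaker, mug, bottle, jar, spoon from where it was at the start of the episode above 0.02 m).
It also fails if it takes over 45 s, if anything falls off the work surface, if the arm or the gripper's body presses on something with over 40 N, if the wrist force passes 120 N, or if a joint passes its speed limit or range.

## Working session

There is one attempt and no reset: what is moved stays moved. The work goes in short steps, each a Python script; the robot and the scene stay as the last script left them, time stands still between calls to the robot, and variables do not carry over. Pictures are saved under pics/ and viewed, about 8 in all and at most 12, crops included, and the job is handed in when it is done.

```bash
mkdir -p pics; ls; python3 - <<'E'
from station import arm,snapshot,camera_info
import cv2,numpy as np
for n in("top","side"):
    cv2.imwrite(f"pics/{n}0.png",snapshot(n)); c=camera_info(n); R=np.array(c["R"]);print(n,c["fx"],c["cx"],c["cy"],(-R.T@np.array(c["t"])).round(3),R.round(3).tolist())
print(arm.read_time(),arm.read_eef_rot(),arm.read_tool_pos())
E
```

```text
pics
top 456.9189875193737 319.5536109470839 235.3577927565488 [0.5   0.013 0.996] [[0.018, -1.0, -0.015], [-0.998, -0.018, -0.052], [0.052, 0.016, -0.999]]
side 585.0350269758452 327.7317208336606 235.89079368828465 [-0.045 -0.59   0.844] [[0.718, -0.697, -0.0], [-0.467, -0.481, -0.742], [0.517, 0.533, -0.67]]
0.1 [ 0.10230867  0.69966653 -0.10392213  0.69942825] [0.18743093 0.62184858 0.30285725]
```

View pics/top0.png

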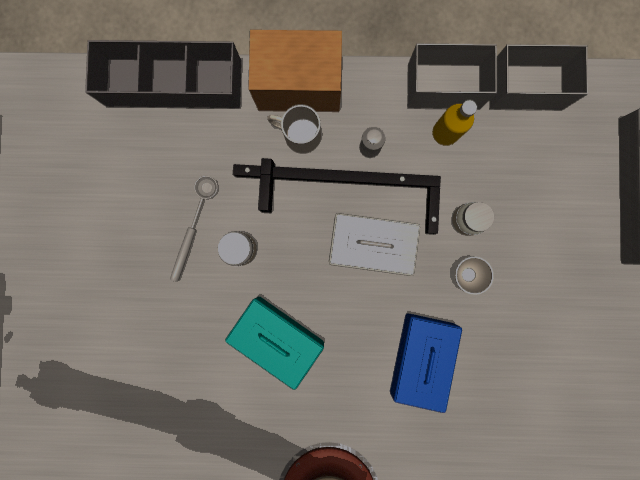

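View pics/side0.png

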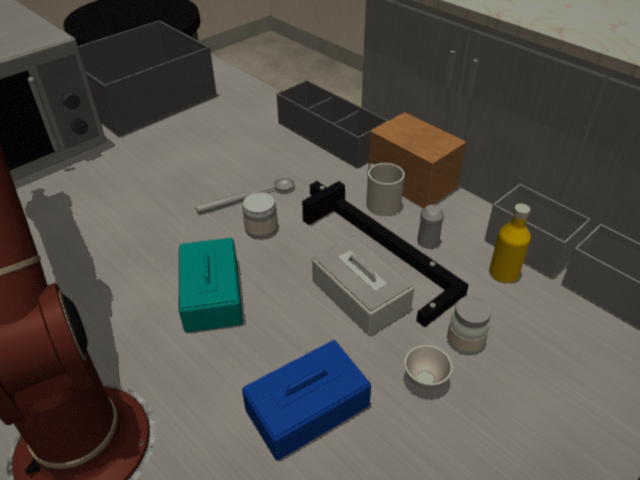

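The top view shows the white/steel pan lid at about (336,213), (419,222), (413,275), (330,266). The rail's inside corner is near (428,185), the keeper is at (266,185), and the ramekin is at (473,275). The tin is at (235,248), and the blue and teal look-alikes are in front. The side view agrees. Now I'll measure.

```bash
cat > h.py <<'E'
import cv2,numpy as np
from station import arm,snapshot,camera_info,ticket
def ray(n,uv,z):
    c=camera_info(n);R=np.array(c["R"]);t=np.array(c["t"]);o=-R.T@t
    uv=np.atleast_2d(uv).astype(float)
    d=np.c_[(uv[:,0]-c["cx"])/c["fx"],(uv[:,1]-c["cy"])/c["fy"],np.ones(len(uv))]@R
    return (o+d*((z-o[2])/d[:,2])[:,None])[:,:2]
def line(p): # centroid, direction
    vx,vy,x,y=cv2.fitLine(np.float32(p),cv2.DIST_HUBER,0,1e-3,1e-4).ravel(); return np.array([x,y]),np.array([vx,vy])
def dark(img):
    g=cv2.cvtColor(img,cv2.COLOR_BGR2GRAY); return g<48
def edge_rows(m,cols,r0,r1):
    a=[];b=[]
    for c in cols:
        r=np.flatnonzero(m[r0:r1,c])+r0
        a.append((c,r.min()-.5)); b.append((c,r.max()+.5))
    return a,b
def rail(img):
    m=dark(img); ba,fr=edge_rows(m,list(range(285,395))+list(range(408,420)),150,200)
    l,r=[np.array(q)[:,::-1] for q in edge_rows(m.T,range(195,228),420,445)]
    P=ray("top",fr,0);c,d=line(P); d=d if d[1]>0 else -d
    B=ray("top",ba,.03);S=ray("top",l,0);S2=ray("top",r,.03)
    ex=np.array([d[1],-d[0]])
    cs=np.median(S@d)
    corner=c+d*(cs-c@d)
    print("thick rail",np.median((B-c)@ex),"stop",cs-np.median(S2@d))
    return corner,ex,d
def pan(img):
    hsv=cv2.cvtColor(img,cv2.COLOR_BGR2HSV)
    m=cv2.inRange(hsv,(0,0,150),(180,40,255)); m[:,:300]=0;m[:,432:]=0;m[:175]=0;m[300:]=0
    m=cv2.morphologyEx(m,cv2.MORPH_OPEN,np.ones((3,3),np.uint8))
    k=max(cv2.findContours(m,0,1)[0],key=cv2.contourArea)
    return k[:,0,:]
def panpose(img,h=.069):
    k=pan(img);(c,s,a)=cv2.minAreaRect(np.float32(ray("top",k,h)))
    b=cv2.boxPoints((c,s,a)); e=[b[1]-b[0],b[2]-b[1]]; e.sort(key=np.linalg.norm)
    x=e[0]/np.linalg.norm(e[0]); x=x if x[0]>0 else -x
    return np.array(c),x,sorted(s)
E
python3 - <<'E'
from h import *
img=cv2.imread("pics/top0.png")
c,ex,ey=rail(img); print("corner",c,ex,ey)
p,x,s=panpose(img); d=p-c
print("pan",p,s,"in rail",d@ex,d@ey,"ang",np.arctan2(x@ey,x@ex))
for n,uv,z in(("keeper left near top",(260,158),.06),("ramekin",(473,275),.045),("tin",(235,248),.075)):
    q=ray("top",uv,z)[0]; print(n,q,(q-c)@ex,(q-c)@ey)
o=cv2.cvtColor(cv2.cvtColor(img,cv2.COLOR_BGR2GRAY),cv2.COLOR_GRAY2BGR); 
o=img.copy();o[dark(img)]=(0,0,255); cv2.drawContours(o,[pan(img)[:,None]],-1,(0,255,0),1)
cv2.imwrite("pics/c1.png",cv2.resize(o[140:310,220:500],None,fx=2.8,fy=2.8,interpolation=0))
E
```

```text
thick rail 0.02187622789517815 stop 0.020160784322511865
corner [ 0.66065533 -0.20361582] [ 0.9991406  -0.04144835] [0.04144835 0.9991406 ]
pan [ 0.53269887 -0.08353381] [0.09857624024152756, 0.16636908054351807] in rail -0.13282369646855674 0.11467523564052633 ang -0.07481895
keeper left near top [0.7067526  0.15470627] 0.031205798598135 0.35992481178526775
ramekin [ 0.47270805 -0.28987321] -0.18421053158685466 -0.09397336503586366
tin [0.51890005 0.19843903] -0.15829797137076432 0.3958338177114276
```

View pics/c1.png

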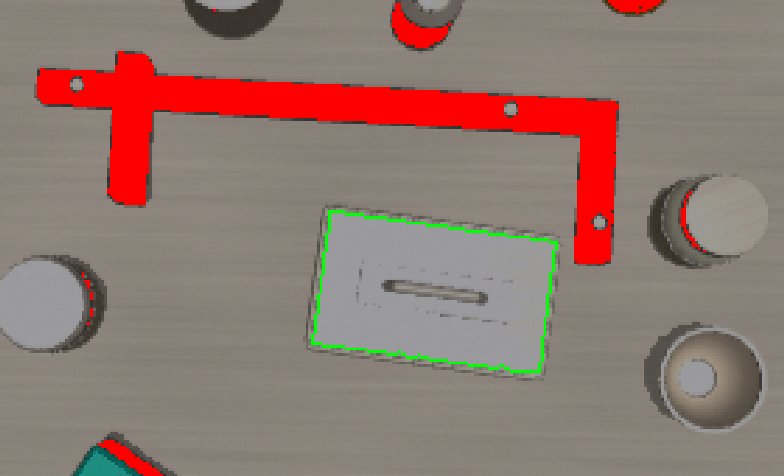

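The rail thickness and both lengths come out 2 mm (rail) and 10 mm (pan lid bevel) small, with centres consistent. The pan is at rail (-0.133, 0.115), about -0.075 rad. My plan is to square and push it with the two open fingers along the rail's x, then shove it home with the keeper.

```bash
cat >> h.py <<'E'
from scipy.spatial.transform import Rotation as Ro
C=np.array([0.6607,-0.2036]);EX=np.array([.99914,-.04145]);EY=np.array([.04145,.99914])
def W(x,y,z): return [*(C+x*EX+y*EY),z]
def Q(s=1): return Ro.from_matrix(np.c_[(0,0,-1),(*(s*EY),0),(*(s*EX),0)]).as_quat()
def push(x,y,z,dx,dy,n,step,fmax,v=.05):
    """step along (dx,dy) in the rail frame until the resisting force passes fmax"""
    u=dx*EX+dy*EY; f0=np.array(arm.read_ft_force())[:2]@u; log=[]
    for i in range(1,n+1):
        arm.line_to(W(x+dx*step*i,y+dy*step*i,z),velocity=v)
        f=f0-np.array(arm.read_ft_force())[:2]@u; log.append(round(f,1))
        if f>fmax: break
    q=np.array(arm.read_tool_pos())[:2]-C
    print("push",log,"tcp rail",(q@EX).round(4),(q@EY).round(4),"t",arm.read_time())
E
python3 - <<'E'
from h import *
for s in(1,-1): print(s,arm.ik(W(-.218,.115,.088),Q(s)),arm.ik(W(-.04,.4,.1),Q(s)))
s=min((1,-1),key=lambda s:abs((arm.ik(W(-.218,.115,.088),Q(s)) or [9]*7)[6]))
print("use",s)
arm.movep(W(-.218,.115,.25),Q(s))
arm.line_to(W(-.218,.115,.088),velocity=.2)
print(arm.read_ft_force(),arm.read_time())
push(-.218,.115,.088,1,0,10,.008,15)
for n in("top","side"): cv2.imwrite(f"pics/{n}1.png",snapshot(n))
E
```

```text
1 [ 0.19487588  0.69377646 -0.0986003   2.16703982  0.22202119  0.28990629
  1.43526236] [-0.3013804   0.867901   -0.05768921  1.54622764  0.06606085  0.72937012
  1.14135152]
-1 [ 1.49672403e-03  7.01851163e-01  1.88051412e-01  2.17276171e+00
 -4.20015218e-01  3.00493426e-01 -1.06324192e+00] [-0.67032569  0.95901918  0.63599517  1.5598945  -0.69645172  0.86021964
 -1.38217547]Traceback (most recent call last):
  File "<stdin>", line 3, in <module>
  File "<stdin>", line 3, in <lambda>
ValueError: The truth value of an array with more than one element is ambiguous. Use a.any() or a.all()
```

```bash
python3 - <<'E'
from h import *
arm.movep(W(-.218,.115,.25),Q(1))
arm.line_to(W(-.218,.115,.088),velocity=.2)
print(arm.read_ft_force(),arm.read_time())
push(-.218,.115,.088,1,0,8,.008,15)
for n in("top","side"): cv2.imwrite(f"pics/{n}1.png",snapshot(n))
E
```

```text
[-0.37213417 -0.12318627 -0.09901252] 3.7083
push [np.float64(0.8), np.float64(-0.6), np.float64(-0.2), np.float64(-0.7), np.float64(1.1), np.float64(-0.1), np.float64(0.4), np.float64(0.5)] tcp rail -0.1535 0.115 t 6.175
```

View pics/side1.png

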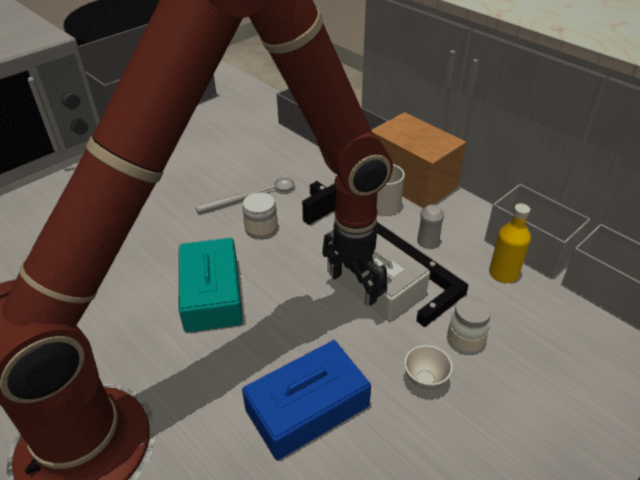

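The fingers are on the pan's front side and the pan is sliding squarely, clear of the rail, with nothing else touched. I'll continue to rail contact.

```bash
python3 - <<'E'
from h import *
push(-.1535,.115,.088,1,0,14,.004,10,.04)
q=np.array(arm.read_tool_pos())[:2]-C
arm.line_to(W(q@EX-.05,.115,.088),velocity=.15)
arm.line_to(W(q@EX-.05,.115,.25),velocity=.25)
arm.move_gripper(0.0)
arm.movep(W(-.04,.42,.25),Q(1))
img=snapshot("top");cv2.imwrite("pics/top2.png",img)
p,x,s=panpose(img);d=p-C
print("pan",s,d@EX,d@EY,np.arctan2(x@EY,x@EX),arm.read_time())
E
```

```text
push [np.float64(1.7), np.float64(0.6), np.float64(0.4), np.float64(0.4), np.float64(0.1), np.float64(1.8), np.float64(1.3), np.float64(0.8), np.float64(8.5), np.float64(13.9)] tcp rail -0.1206 0.1151 t 8.7833
pan [0.2438456267118454, 0.2655324935913086] -0.12333476094802542 0.1336640641741767 0.061217589973781524 12.1917
```

View pics/top2.png

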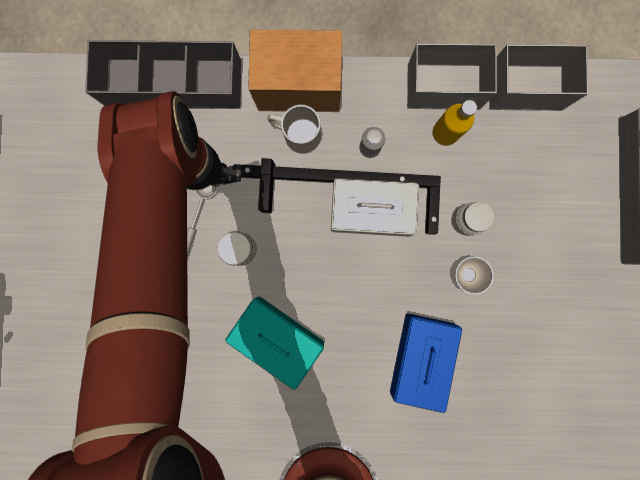

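The pan is flush on the rear rail, with its right edge at about (418,235) and a gap of a few mm to the end stop at (426,210). The arm hovers by the keeper. The spoon bowl's right edge, (218,188), is at rail y of about 0.435, so I'll descend at y=0.39. The automatic pan mask leaked this time and is ignored.

```bash
python3 - <<'E'
from h import *
arm.movep(W(-.04,.393,.2),Q(1))
arm.line_to(W(-.04,.393,.097),velocity=.15)
print(arm.read_ft_force())
push(-.04,.393,.097,0,-1,9,.015,15,.08)
push(-.04,.258,.097,0,-1,20,.004,12,.04)
cv2.imwrite("pics/side3.png",snapshot("side"))
E
```

```text
[-0.21959737  0.25372372  0.64581151]
push [np.float64(0.5), np.float64(0.1), np.float64(-0.3), np.float64(-0.1), np.float64(-0.1), np.float64(-0.1), np.float64(0.0), np.float64(-0.2), np.float64(-0.3)] tcp rail -0.04 0.2563 t 16.3667
push [np.float64(0.1), np.float64(0.9), np.float64(0.8), np.float64(0.1), np.float64(1.7), np.float64(3.2), np.float64(3.7), np.float64(2.8), np.float64(3.2), np.float64(3.1), np.float64(3.3), np.float64(5.1), np.float64(9.4), np.float64(15.1)] tcp rail -0.0401 0.2105 t 19.8667
```

View pics/side3.png

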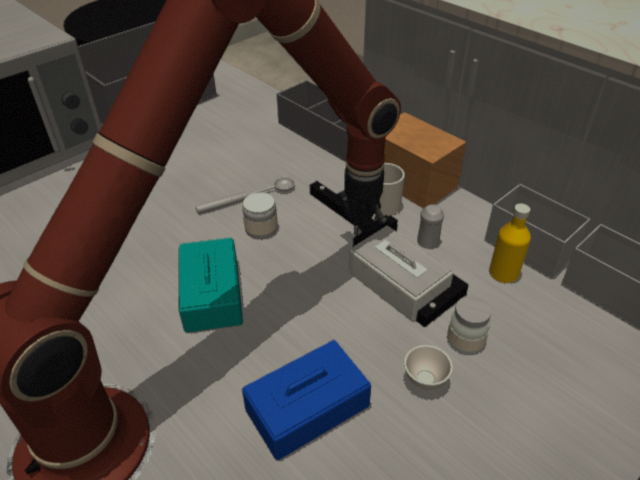

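The keeper is closed on the pan, and the pan is against the end stop: the force rose to 15 N at y=0.2105, where about 0.2125 was expected. Next I'll back off, re-nudge the front to make sure it's flush with the rail, and look.

```bash
python3 - <<'E'
from h import *
arm.line_to(W(-.04,.24,.097),velocity=.1)
arm.line_to(W(-.04,.24,.22),velocity=.25)
arm.movep(W(-.17,.088,.25),Q(1)); arm.move_gripper(1.0)
arm.line_to(W(-.17,.088,.088),velocity=.2)
arm.line_to(W(-.130,.088,.088),velocity=.1)
push(-.130,.088,.088,1,0,8,.003,12,.04)
arm.line_to(W(-.17,.088,.088),velocity=.1)
arm.line_to(W(-.17,.088,.25),velocity=.25)
arm.movep(W(-.1,.5,.3),Q(1))
img=snapshot("top");cv2.imwrite("pics/top4.png",img);cv2.imwrite("pics/side4.png",snapshot("side"))
print(arm.read_time())
cv2.imwrite("pics/c4.png",cv2.resize(img[140:310,220:500],None,fx=2.8,fy=2.8,interpolation=cv2.INTER_CUBIC))
E
```

```text
push [np.float64(-0.1), np.float64(-0.5), np.float64(1.3), np.float64(5.7), np.float64(10.7), np.float64(15.6)] tcp rail -0.1205 0.0879 t 25.7083
28.8917
```

View pics/c4.png

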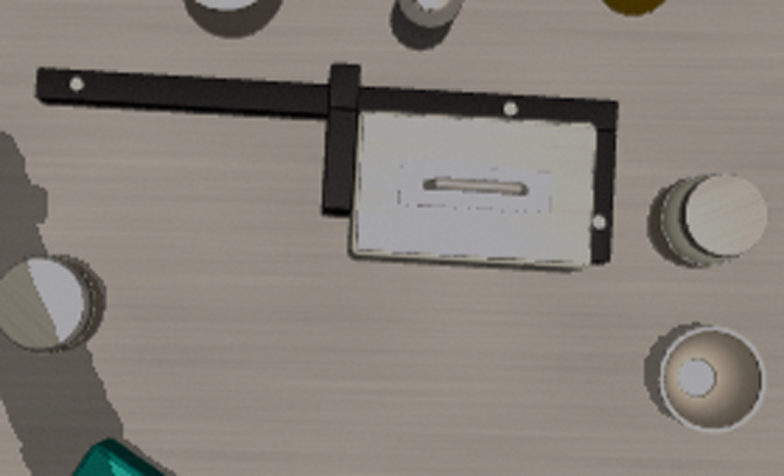

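The pan sits in the corner and its edges run parallel to the rail. The keeper at (340,140) touches the left end, and the tin, jar and ramekin haven't moved. I'll run one numeric check before handing in.

```bash
python3 - <<'E'
from h import *
a=np.array([(361,111),(597,122),(592,265),(355,251)])/2.8+[220,140]-.3
P=ray("top",a,.069)-C; P=np.c_[P@EX,P@EY]; print(P.round(4).tolist(),"centre",P.mean(0),"long edge angles",[np.arctan2(*(P[i]-P[j])) for i,j in((0,1),(3,2))])
i0,i4=[cv2.imread(f"pics/top{k}.png") for k in(0,4)]
for n,(x,y) in dict(ramekin=(473,275),jar=(478,218),bottle=(455,122),shaker=(373,138),mug=(300,125),spoon=(190,230)).items():
    g=[i[y-25:y+25,x-25:x+25] for i in(i0,i4)]; print(n,cv2.absdiff(*g).mean().round(2))
k=ray("top",np.array([(331,65)])/2.8+[220,140],.06)-C; print("keeper outer y",k@EY, "ft",arm.read_ft_force())
E
```

```text
[[-0.0045, 0.1744], [-0.0027, 0.0027], [-0.107, 0.0014], [-0.1069, 0.1729]] centre [-0.05527981  0.08782477] long edge angles [np.float64(-0.010263600452391209), np.float64(0.00025916346249165004)]
ramekin 7.07
jar 7.33
bottle 5.13
shaker 7.13
mug 5.8
spoon 30.15
keeper outer y [0.1973854] ft [-0.54821224 -0.29971932 -0.08466583]
```

```bash
python3 -c "
from station import ticket,arm
ticket.finish_job();print(arm.read_time())"
```

```text
the job is handed in; nothing more can be done
the job is handed in; nothing more can be done
```

The pan is parked in the corner of the guide and the job is handed in, at about 29 s on the robot's clock. I squared and pushed it onto the rear rail with two open fingers. Then I pushed the keeper along until it shoved the pan against the end stop, and nudged the front once more.

| Last check | Measured | Required |
|---|---|---|
| Pan x in guide frame | -0.0553 m | -0.059 to -0.050 m |
| Pan y in guide frame | 0.0878 m | 0.084 to 0.093 m |
| Pan angle to guide | 0.01 rad or less | below 0.05 rad |
| Keeper value | about 0.175 m | 0.168 to 0.184 m |

- **Pushing forces:** the highest force read while pushing was about 16 N. At the end the arm was clear, with about 0.6 N on the wrist sensor.
- **Checks that failed or disagreed:** the automatic pan outline failed on a later picture, so the final pan position comes from lid corners read by eye from a picture. The first automatic sizes also came out small: the lid by about 10 mm and the rail by about 2 mm.
- **Bystanders:** I compared pictures from the start and end. The ramekin, jar, bottle, shaker and mug changed only slightly. The tin looked unmoved by eye. The spoon's patch changed a lot, probably because the arm and its shadow covered it. The side picture after the keeper push showed the spoon in place, and the robot did not go near it except to come down about 3 cm from its bowl.

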